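# Move four salvaged parts from the blue rack to the grey rack in reverse order

## Task

The four parts on the blue rack were put there in the order they came off the board; set them out on the grey rack in reverse order for refitting, one part to a bay. Counting bays from the red end block of each rack, the part in the first blue bay goes to the last grey bay, the second to the third, and so on. Leave each part standing upright in the middle of its bay, square to the rack, with the same side along the row as now, and never let a part fall over.

Things in the scene. Friction and masses are not known exactly. Their poses are not given: they have to be found in the camera images.
- blue_rack: rack to empty: fixed, blue, on 34 mm legs, 76 mm (x) x 264 mm (y), no side walls, end blocks 8 mm thick, top 54 mm up; a coloured pad in each bay. Four bays in a row along its y, centres at y = +93, +31, -31, -93 mm; bay one (+93) is next to the red end block (+y end); the other block is white. One to four white dots on the rim number the bays. Origin: under its centre, on the worktop. Cabinets hang over the far end: lift low.
- grey_rack: rack to fill: fixed, grey metal, on 34 mm legs, 76 mm (x) x 264 mm (y), no side walls, end blocks 8 mm thick, top 54 mm up; in each bay a black pad, its top 44 mm above the worktop. Four bays in a row along its y, centres at y = +93, +31, -31, -93 mm; bay one (+93) is next to the red end block (+y end); the other block is black. One to four white dots on the rim number the bays. Origin: under its centre, on the worktop. Cabinets hang over the far end: lift low.
- relay_mid (a point): grey plug-in relay, a box with black foot, 22 mm (x) x 28 mm (y) x 34 mm high, 35 g. Origin: its middle, half-way up; z up. Starts on its pad (top 44 mm above the worktop), its y axis along the row within 0.06 rad. Grasp from above across its 22 mm, which lie across the row.
- terminal_mid (a point): white four-way terminal block, 20 mm (x) x 48 mm (y) x 15 mm high, 30 g. Origin: its middle, half-way up; z up. Starts on its pad (top 44 mm above the worktop), its y axis along the row within 0.06 rad. Grasp from above across its 20 mm, which lie across the row.
- capacitor_mid (a point): black electrolytic capacitor can, upright, 36 mm across, 64 mm high (pins to 70 mm), 85 g. Origin: its middle, half-way up; z up. Starts on its pad (top 44 mm above the worktop), its y axis along the row within 0.06 rad. Grasp from above round the can, fingers across the row.
- transformer_mid (a point): mains transformer, black iron and yellow winding: iron 24 mm (x) x 58 mm (y) x 48 mm high, winding 46 mm wide (x) from 9 to 39 mm up, 0.32 kg. Origin: its middle, half-way up; z up. Starts on its pad (top 44 mm above the worktop), its x axis along the row within 0.06 rad. Grasp from above across the 58 mm of iron, which lie across the row.
- pad_relay: fixed flat orange foam pad, 66 mm across the rack x 54 mm along it, 4 mm thick, in a bay of the blue rack; the relay stands on it at the start (which bay differs from start to start). It stays there, so it still shows later where that part came from. Origin: centre of its underside, 40 mm above the worktop.
- pad_terminal: fixed flat green foam pad, 66 mm across the rack x 54 mm along it, 4 mm thick, in a bay of the blue rack; the white terminal block stands on it at the start (which bay differs from start to start). It stays there, so it still shows later where that part came from. Origin: centre of its underside, 40 mm above the worktop.
- pad_capacitor: fixed flat yellow foam pad, 66 mm across the rack x 54 mm along it, 4 mm thick, in a bay of the blue rack; the capacitor stands on it at the start (which bay differs from start to start). It stays there, so it still shows later where that part came from. Origin: centre of its underside, 40 mm above the worktop.
- pad_transformer: fixed flat white foam pad, 66 mm across the rack x 54 mm along it, 4 mm thick, in a bay of the blue rack; the transformer stands on it at the start (which bay differs from start to start). It stays there, so it still shows later where that part came from. Origin: centre of its underside, 40 mm above the worktop.

How it is judged:
At the end, for the whole second after the job is handed in: Each part rests, released, on the grey rack in the bay mirroring its blue bay (first to fourth, second to third, ...), its middle within 12 mm of the bay's centre both ways and 6 mm of its resting height, upright within 0.12 rad and square to the rack within 0.26 rad (capacitor: any turn) (((y of pad_relay in the frame of blue_rack between 0.073 and 0.113 m and y of relay_mid in the frame of grey_rack between -0.105 and -0.081 m) or (y of pad_relay in the frame of blue_rack between 0.011 and 0.051 m and y of relay_mid in the frame of grey_rack between -0.043 and -0.019 m) or (y of pad_relay in the frame of blue_rack between -0.051 and -0.011 m and y of relay_mid in the frame of grey_rack between 0.019 and 0.043 m) or (y of pad_relay in the frame of blue_rack between -0.113 and -0.073 m and y of relay_mid in the frame of grey_rack between 0.081 and 0.105 m)) and x of relay_mid in the frame of grey_rack between -0.012 and 0.012 m and z of relay_mid in the frame of grey_rack between 0.055 and 0.067 m and angle between each of relay_mid, terminal_mid, capacitor_mid, transformer_mid's own z axis and vertical below 0.12 rad and angle between the y axis of each of relay_mid, terminal_mid and the y axis of grey_rack, either way round below 0.26 rad and linear speed of each of relay, terminal, capacitor, transformer below 0.02 m/s and ((y of pad_terminal in the frame of blue_rack between 0.073 and 0.113 m and y of terminal_mid in the frame of grey_rack between -0.105 and -0.081 m) or (y of pad_terminal in the frame of blue_rack between 0.011 and 0.051 m and y of terminal_mid in the frame of grey_rack between -0.043 and -0.019 m) or (y of pad_terminal in the frame of blue_rack between -0.051 and -0.011 m and y of terminal_mid in the frame of grey_rack between 0.019 and 0.043 m) or (y of pad_terminal in the frame of blue_rack between -0.113 and -0.073 m and y of terminal_mid in the frame of grey_rack between 0.081 and 0.105 m)) and x of terminal_mid in the frame of grey_rack between -0.012 and 0.012 m and z of terminal_mid in the frame of grey_rack between 0.0455 and 0.0575 m and ((y of pad_capacitor in the frame of blue_rack between 0.073 and 0.113 m and y of capacitor_mid in the frame of grey_rack between -0.105 and -0.081 m) or (y of pad_capacitor in the frame of blue_rack between 0.011 and 0.051 m and y of capacitor_mid in the frame of grey_rack between -0.043 and -0.019 m) or (y of pad_capacitor in the frame of blue_rack between -0.051 and -0.011 m and y of capacitor_mid in the frame of grey_rack between 0.019 and 0.043 m) or (y of pad_capacitor in the frame of blue_rack between -0.113 and -0.073 m and y of capacitor_mid in the frame of grey_rack between 0.081 and 0.105 m)) and x of capacitor_mid in the frame of grey_rack between -0.012 and 0.012 m and z of capacitor_mid in the frame of grey_rack between 0.07 and 0.082 m and ((y of pad_transformer in the frame of blue_rack between 0.073 and 0.113 m and y of transformer_mid in the frame of grey_rack between -0.105 and -0.081 m) or (y of pad_transformer in the frame of blue_rack between 0.011 and 0.051 m and y of transformer_mid in the frame of grey_rack between -0.043 and -0.019 m) or (y of pad_transformer in the frame of blue_rack between -0.051 and -0.011 m and y of transformer_mid in the frame of grey_rack between 0.019 and 0.043 m) or (y of pad_transformer in the frame of blue_rack between -0.113 and -0.073 m and y of transformer_mid in the frame of grey_rack between 0.081 and 0.105 m)) and x of transformer_mid in the frame of grey_rack between -0.012 and 0.012 m and z of transformer_mid in the frame of grey_rack between 0.062 and 0.074 m and angle between the x axis of transformer_mid and the y axis of grey_rack, either way round below 0.26 rad); the robot touches nothing.
It fails at once if A part is tipped over (more than 0.7 rad from upright) (angle between any of relay_mid, terminal_mid, capacitor_mid, transformer_mid's own z axis and vertical above 0.7 rad).
It also fails if it takes over 93 s, if anything falls off the work surface, if the arm or the gripper's body presses on something with over 40 N, if the wrist force passes 120 N, or if a joint passes its speed limit or range.

## Robot

A 6-joint arm with a two-finger parallel gripper is mounted at the origin on a cart in front of the work surface, level with it; the furniture and walls round the work are solid. World frame = base frame: x ahead of the robot, y to its left, z up, the work surface at z = 0. Lengths are in m, angles in rad, forces in N, time in s.
With the tool pointing down it reaches from about 0.275 to 0.875 m from the base axis. Payload 12.5 kg.
Tool frame: the origin (TCP) lies between the finger pads; the fingertips stand 25 mm ahead of it and the grasp point (between the pads) lies 6 mm ahead of it (ctrl.tips_ahead is the distance from the TCP to the fingertips, in m); z points along the fingers, y is the line along which they close (so a half turn about z gives the same grasp; the last joint's range is limited). The gripper opens to 85 mm and grips with 20 to 120 N. Pads are 22 mm wide; open, the fingers measure 114 mm over their backs; the gripper's body (76 mm by 85 mm) begins 54 mm behind the grasp point. The pads swing forward as they close: fully open they stand 13 mm farther back than shut.
Start: joints at [-1.189, 0.351, 1.652, -0, 1.139, -0.085], TCP at [0.248, -0.491, 0.256] pointing down, gripper open.
Joint ranges: [-2.75, 2.75], [-0.79, 2.1], [0.01, 2.65], [-1.57, 4.71], [0.07, 3.14], [-2.87, 2.87]. Speed limits (rad/s): [2.22, 2.22, 2.79, 3.14, 3.14, 3.14].

## Interface

Orientations are given as a rotation vector (axis times angle).
In Python, from cell import status, grab_frame, ctrl gives the robot as it stands.
- The arm moves only by the shell command python3 -m handwheel 'ROWS' [FORCE]. ROWS is text: rows parted by semicolons, each of 7 numbers parted by spaces: the shift along the tool's x, y, z in mm, then the turn, a rotation vector about the tool's x, y, z in rad, then the closure, from -1 (fully open) to 1 (shut), so that 0 is half open. In form: dx dy dz ax ay az grip; .... A call has 1 to 8 rows; each row shifts and turns the commanded pose from where the row before left it, along the tool's axes as they then stand; what a row does not reach is not made up. A row lasts 1/10 s, in which the tool goes at most 50 mm and 8.59 degrees, less where a joint would pass 70% of its speed; a pose out of reach is approached as far as the arm can. A call is refused whole if a number of a shift passes 50 or a number of a turn 0.15, either way. A call with a gripper value outside its range is refused whole. The fingers move at their own pace and stop on an object; FORCE is the grip in N (left out, the last holds). Time passes only in rows, so rows that do not move let the fingers close. It gives the time, the measured TCP pose, the force, the opening and the grip force at its end, in the units of the state.
- status.get_obs(): the state, without advancing time (a new reading comes with each control period).
- grab_frame(name): name is "side" or "top"; returns a dict with "pixels" (400x640x3 uint8, blue, green, red), "K" (3x3 intrinsics, pixels), "rvec" (rotation vector, rad) and "tvec" (3), from world to camera coordinates, as OpenCV has them. Camera axes: x right, y down, z forward; pixel columns grow to the right and rows downward; lengths in m; the calibration is good to about 2 mm. A picture is of the moment at which its call begins. There is no depth.
- ctrl.sign_off(): hands the job in; it is judged then, once.
The state is a dict: "t": time; "q": joint angles; "qd": joint speeds; "joint_torque": joint torques, N m; "tcp_pos": TCP position; "tcp_rot": TCP orientation; "ft_force": force on the tool from outside, world axes, zero at the start; "moment": the same for the moment, N m; "finger_gap": finger opening in m; "grip_force": force on a finger pad.
Only numpy, scipy, OpenCV 4.12 (cv2) and the standard library are available. Lean on these libraries where they do the work, as an engineer would, in place of code of your own. Each camera call takes 0.05 s, during which the arm holds its last target. There are 200 camera calls.

## Working session

There is one attempt and no reset: what is moved stays moved. The work goes in short steps, Python scripts to look and compute and a shell command to move; the robot and the scene stay as the last step left them, time stands still between calls to the robot, and variables do not carry over. Pictures are saved under pics/ and viewed, at most 14 in all, crops included, and the job is handed in when it is done.

```bash
ls; mkdir -p pics; python3 - <<'E'
from cell import status,grab_frame,ctrl
import cv2,numpy as np
for n in("side","top"):
    f=grab_frame(n);cv2.imwrite(f"pics/{n}0.png",f["pixels"]);np.savez(f"{n}.npz",**f)
    R=cv2.Rodrigues(np.array(f["rvec"]))[0];print(n,f["K"],(-R.T@np.array(f["tvec"]).ravel()),R)
o=status.get_obs();print(o)
E
```

```text
pics
side [[427.28433089   0.         313.22709388]
 [  0.         427.28433089 189.89455608]
 [  0.           0.           1.        ]] [ 0.45059089 -0.91859871  0.50497765] [[ 0.99752812 -0.06899061 -0.01333989]
 [-0.04066635 -0.41197953 -0.91028518]
 [ 0.05730537  0.90857755 -0.41376676]]
top [[428.04546203   0.         311.10055318]
 [  0.         428.04546203 202.25738422]
 [  0.           0.           1.        ]] [0.30786637 0.01091161 1.20283177] [[-6.23388853e-02 -9.98055026e-01 -1.68401847e-04]
 [-9.76328126e-01  6.10168282e-02 -2.07509848e-01]
 [ 2.07116522e-01 -1.27715171e-02 -9.78232914e-01]]
{'t': 0.1, 'q': array([-1.18859452e+00,  3.51160537e-01,  1.65235088e+00,  1.27977252e-05,
        1.13908827e+00, -8.46102829e-02]), 'qd': array([ 6.47271089e-05, -1.32861539e-03, -1.48720485e-03,  3.87331478e-04,
       -1.26108813e-03,  1.09201363e-04]), 'joint_torque': array([ 4.73876898e-04, -5.06834471e+01, -2.91875213e+01, -9.33880096e-05,
        2.65520881e-03,  3.62713968e-05]), 'tcp_pos': array([ 0.24744415, -0.49089737,  0.25582769]), 'tcp_rot': array([-3.05543737e+00, -7.26388022e-01,  2.16382732e-04]), 'ft_force': array([ 0.40914734, -0.22734951,  0.80927279]), 'moment': array([ 0.00222319, -0.01201523, -0.0618658 ]), 'grip_force': 0.0, 'finger_gap': 0.08522519636917905}
```

View pics/side0.png

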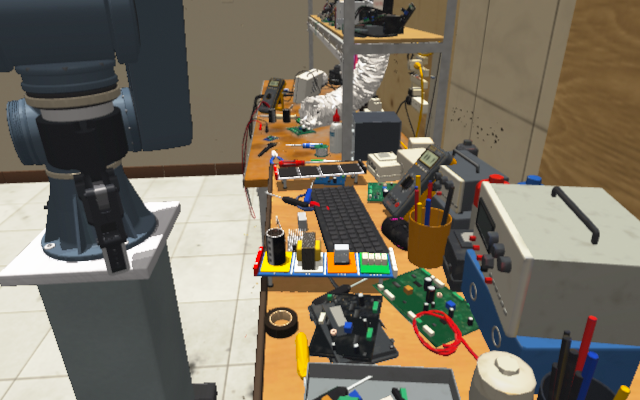

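View pics/top0.png

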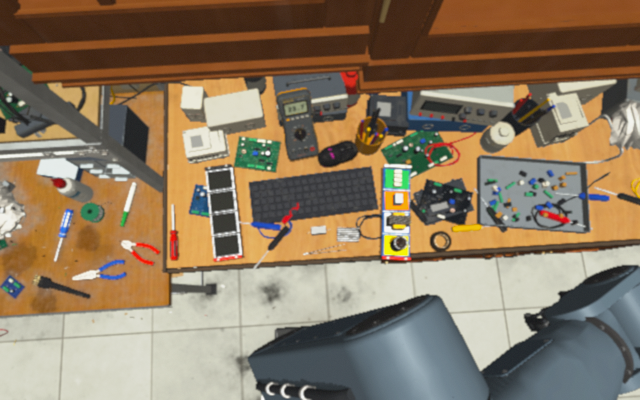

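Side view: the blue rack runs from about (258,262) to (395,265), with the capacitor at (275,245), transformer (308,250), relay (342,258) and terminal (374,260). The grey rack is at about (320,170). Top view: blue rack at (396,212), grey at (224,212). I'll enlarge both racks in each view.

```bash
python3 - <<'E'
import cv2,numpy as np
s=cv2.imread("pics/side0.png");t=cv2.imread("pics/top0.png")
def crop(im,x,y,w,h,k):
    c=cv2.resize(im[y:y+h,x:x+w],None,fx=k,fy=k,interpolation=cv2.INTER_CUBIC)
    for i in range(0,w,10): cv2.line(c,(i*k,0),(i*k,12 if (x+i)%50==0 else 5),(255,0,255),1); 
    for i in range(0,w,20): cv2.putText(c,str(x+i),(i*k,22),0,.35,(255,0,255),1)
    for i in range(0,h,10):
        cv2.line(c,(0,i*k),(5,i*k),(255,0,255),1);cv2.putText(c,str(y+i),(6,i*k+4),0,.35,(255,0,255),1)
    return c
cv2.imwrite("pics/s_blue.png",crop(s,250,220,150,60,5))
cv2.imwrite("pics/s_grey.png",crop(s,260,145,120,50,6))
a=crop(t,370,155,50,115,5);b=crop(t,195,155,60,115,5)
cv2.imwrite("pics/t_both.png",np.hstack([b,a]))
E
```

```text
(no output)
```

View pics/s_blue.png

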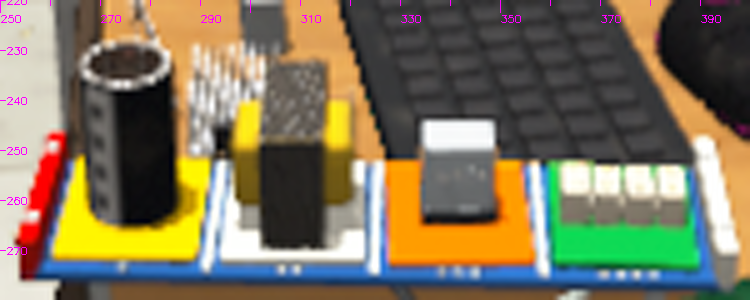

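View pics/s_grey.png

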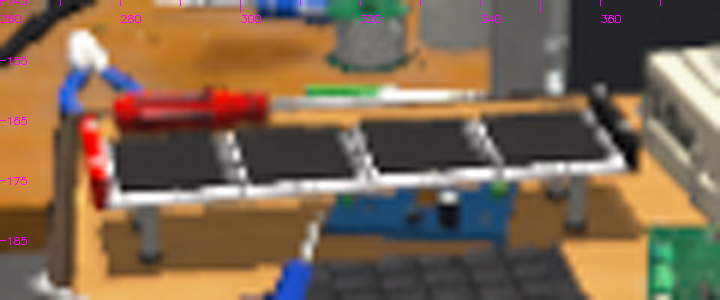

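View pics/t_both.png

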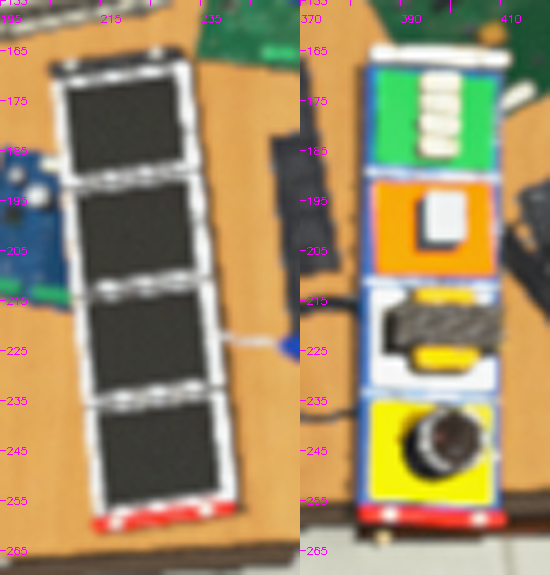

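The crops confirm the order from the red (robot) end: capacitor, transformer, relay, terminal. Both red ends face the robot, so the terminal goes to grey bay 1, relay to 2, transformer to 3 and capacitor to 4. Next I fit the racks and parts from the pixel positions in both views.

```bash
cat > h.py <<'E'
import numpy as np,cv2
from scipy.optimize import least_squares
C={n:dict(np.load(f"{n}.npz")) for n in("side","top")}
def proj(n,P): return cv2.projectPoints(np.array(P,float).reshape(-1,3),C[n]["rvec"],C[n]["tvec"],C[n]["K"],None)[0].reshape(-1,2)
def tri(s,t):
    f=lambda p:np.r_[proj("side",p)[0]-s,proj("top",p)[0]-t]
    r=least_squares(f,[.5,0,.05]);return r.x,np.abs(r.fun).max()
def px(n,c,sc,o): return np.array(c,float)/sc+o-0.5+0.5/sc
E
cat > m.py <<'E'
from h import *
L=[(33,-120),(-33,-120),(-33,-66),(33,-66),(33,66),(-33,66),(-33,120),(33,120)]  # TL TR BR BL of bay4, bay1 in top view
obs={'grey':(px('t',[(66,88),(182,74),(187,162),(77,175),(98,412),(212,397),(220,494),(107,507)],5,(195,155)),
 px('s',[(590,110),(620,160),(503,165),(487,118),(212,130),(230,184),(118,193),(108,143)],6,(260,145))),
'blue':(px('t',[(70,70),(196,70),(196,170),(70,168),(71,399),(196,402),(197,500),(70,502)],5,(370,155)),
 px('s',[(688,163),(698,265),(553,263),(552,160),(212,157),(197,262),(52,258),(75,157)],5,(250,220)))}
R={}
for k,(t,s) in obs.items():
    def pts(v,a=np.array(L)/1e3):
        c,d=np.cos(v[2]),np.sin(v[2]);return np.c_[v[0]+c*a[:,0]-d*a[:,1],v[1]+d*a[:,0]+c*a[:,1],np.full(len(a),v[3])]
    f=lambda v:np.r_[proj("top",pts(v))-t,proj("side",pts(v))-s].ravel()
    r=least_squares(f,[.5,0,np.pi/2,.05],loss='soft_l1');R[k]=r.x
    e=f(r.x).reshape(2,-1,2)
    print(k,r.x.round(4),np.sqrt((e**2).mean((1,2))).round(2),e.mean(1).round(2))
    print(' bays',[pts(r.x,np.array([[0,y/1e3]]))[0].round(4).tolist() for y in(93,31,-31,-93)])
P=dict(terminal=((622,180),(140,114)),relay=((459,134),(145,217)),trafo=((297,100),(149,326)),cap=((126,64),(156,438)))
for k,(s,t) in P.items(): 
    x,e=tri(px('s',s,5,(250,220)),px('t',t,5,(370,155)));print(k,x.round(4),e.round(2))
tq={'terminal':[(120,70),(161,72),(160,157),(118,157)],'relay':[(125,192),(166,192),(166,242),(125,240)]}
E
python3 m.py
```

```text
grey [0.5425 0.2393 1.6395 0.042 ] [0.59 0.56] [[-0.01 -0.16]
 [-0.23  0.06]]
 bays [[0.4497, 0.2329, 0.042], [0.5116, 0.2371, 0.042], [0.5734, 0.2414, 0.042], [0.6353, 0.2457, 0.042]]
blue [ 0.5141 -0.2369  1.4658  0.0441] [0.64 0.66] [[ 0.03 -0.07]
 [-0.04  0.01]]
 bays [[0.4216, -0.2272, 0.0441], [0.4832, -0.2337, 0.0441], [0.5449, -0.2402, 0.0441], [0.6066, -0.2467, 0.0441]]
terminal [ 0.6056 -0.2473  0.0585] 0.05
relay [ 0.5442 -0.2398  0.0774] 0.37
trafo [ 0.4836 -0.2326  0.0911] 0.74
cap [ 0.4215 -0.2267  0.1065] 0.19
```

```bash
cat > go.py <<'E'
# usage: go.py x y z yaw(of tool x) : shift (mm, tool axes after the turn) and turn needed
import sys,numpy as np
from cell import status,ctrl
from scipy.spatial.transform import Rotation as R
x,y,z,a=map(float,sys.argv[1:5])
o=status.get_obs();Rc=R.from_rotvec(o["tcp_rot"])
Rt=R.from_matrix(np.array([[np.cos(a),np.sin(a),0],[np.sin(a),-np.cos(a),0],[0,0,-1]]))
print("turn",(Rc.inv()*Rt).as_rotvec().round(4),"shift mm (after turn)",(Rt.inv().apply(np.array([x,y,z])-o["tcp_pos"])*1e3).round(1),"tcp",o["tcp_pos"].round(4),"gap",o["finger_gap"],"t",o["t"],"tips",ctrl.tips_ahead)
E
python3 go.py 0.606 -0.247 0.160 -0.105
python3 - <<'E'
from h import *
print("cup",tri((430,235),(371,135)))
E
python3 -m handwheel '0 0 0 0 0 0.143 -1;0 0 0 0 0 0.143 -1;0 0 0 0 0 0.143 -1;0 0 0 0 0 0.143 -1;0 0 0 0 0 0 -1;0 0 0 0 0 0 -1' 40; python3 go.py 0.606 -0.247 0.160 -0.105
```

```text
turn [-1.000e-03  2.000e-04  5.718e-01] shift mm (after turn) [ 331.  -280.1   95.8] tcp [ 0.2474 -0.4909  0.2558] gap 0.08522519636917905 t 0.1 tips 0.025
cup (array([ 0.73297059, -0.1849113 ,  0.05978744]), np.float64(0.04391470139375997))
t: 0.7
tcp_pos: [0.2475, -0.491, 0.2561]
tcp_rot: [-3.137, 0.158, 0.0]
ft_force: [-0.4, 0.5, 0.1]
finger_gap: 0.0853
grip_force: 0.0
turn [-0.0003  0.0002  0.0041] shift mm (after turn) [ 330.9 -280.3   96.1] tcp [ 0.2475 -0.491   0.2561] gap 0.08529229684663325 t 0.7 tips 0.025
```

```bash
python3 -m handwheel '20 -20 0 0 0 0 -1;40 -35 0 0 0 0 -1;45 -38 0 0 0 0 -1;45 -38 0 0 0 0 -1;45 -38 0 0 0 0 -1;45 -38 0 0 0 0 -1;45 -38 10 0 0 0 -1;30 -25 20 0 0 0 -1'; python3 -m handwheel '16 -10 30 0 0 0 -1;0 0 36 0 0 0 -1;0 0 0 0 0 0 -1;0 0 0 0 0 0 -1';python3 go.py 0.6056 -0.247 0.160 -0.105;python3 - <<'E'
from cell import grab_frame
import cv2
s=grab_frame("side")["pixels"];cv2.imwrite("pics/side1.png",cv2.resize(s[160:300,230:430],None,fx=4,fy=4))
E
```

```text
t: 1.5
tcp_pos: [0.5518, -0.2813, 0.229]
tcp_rot: [3.136, -0.157, 0.005]
ft_force: [-0.0, -0.3, -1.0]
finger_gap: 0.0857
grip_force: 0.0
t: 1.9
tcp_pos: [0.566, -0.2748, 0.1624]
tcp_rot: [-3.137, 0.162, 0.001]
ft_force: [-0.1, -0.1, 1.6]
finger_gap: 0.0855
grip_force: 0.0
turn [-0.0002  0.0006  0.0016] shift mm (after turn) [ 36.4 -31.8   2.4] tcp [ 0.566  -0.2748  0.1624] gap 0.08551174322683018 t 1.9 tips 0.025
```

View pics/side1.png

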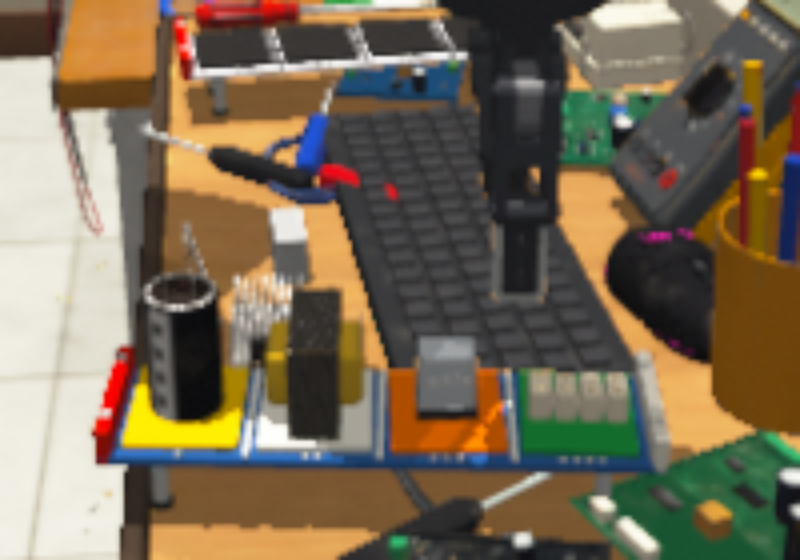

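The gripper hangs at about (520,240) in the crop, clear of the parts. The fast rows fell short, so I'll use smaller ones to finish and then descend onto the terminal.

```bash
python3 -m handwheel '18 -16 0 0 0 0 -1;18 -16 0 0 0 0 -1;0 0 20 0 0 0 -1;0 0 20 0 0 0 -1;0 0 0 0 0 0 -1;0 0 0 0 0 0 -1';python3 go.py 0.6056 -0.247 0.072 -0.105
```

```text
t: 2.55
tcp_pos: [0.6057, -0.2473, 0.1239]
tcp_rot: [3.136, -0.165, 0.003]
ft_force: [0.1, -0.4, 0.2]
finger_gap: 0.0852
grip_force: 0.0
turn [ 0.0007 -0.0019 -0.0003] shift mm (after turn) [-0.2 -0.3 51.9] tcp [ 0.6057 -0.2473  0.1239] gap 0.08515486620298482 t 2.55 tips 0.025
```

```bash
python3 -m handwheel '0 0 20 0 0 0 -1;0 0 20 0 0 0 -1;0 0 11 0 0 0 -1;0 0 0 0 0 0 -1;0 0 0 0 0 0 -1' 30; python3 -m handwheel '0 0 0 0 0 0 0.2;0 0 0 0 0 0 0.5;0 0 0 0 0 0 1;0 0 0 0 0 0 1;0 0 0 0 0 0 1;0 0 0 0 0 0 1;0 0 0 0 0 0 1;0 0 0 0 0 0 1' 30;python3 go.py 0.6056 -0.247 0.072 -0.105
```

```text
t: 3.05
tcp_pos: [0.6058, -0.247, 0.0723]
tcp_rot: [3.137, -0.165, 0.002]
ft_force: [-0.4, 0.3, 0.4]
finger_gap: 0.0854
grip_force: 0.0
t: 3.85
tcp_pos: [0.6054, -0.2466, 0.0713]
tcp_rot: [3.137, -0.165, 0.001]
ft_force: [-0.6, 1.1, 4.9]
finger_gap: 0.0194
grip_force: 29.5
turn [ 0.0002 -0.0005 -0.0002] shift mm (after turn) [ 0.2  0.3 -0.7] tcp [ 0.6054 -0.2466  0.0713] gap 0.01942378424113734 t 3.85 tips 0.025
```

```bash
python3 -m handwheel '0 0 -10 0 0 0 1;0 0 -20 0 0 0 1;0 0 -20 0 0 0 1;0 0 -10 0 0 -0.087 1;0 0 0 0 0 -0.087 1;0 0 0 0 0 0 1;0 0 0 0 0 0 1';python3 go.py 0.4497 0.2329 0.13 0.0687;python3 - <<'E'
from cell import grab_frame
import cv2
s=grab_frame("side")["pixels"];cv2.imwrite("pics/side2.png",cv2.resize(s[160:300,230:430],None,fx=4,fy=4))
E
```

```text
t: 4.55
tcp_pos: [0.6051, -0.2465, 0.1309]
tcp_rot: [-3.14, -0.104, 0.001]
ft_force: [0.7, -0.8, -1.1]
finger_gap: 0.0198
grip_force: 28.9
turn [-0.0002  0.0004 -0.0024] shift mm (after turn) [-122.2 -488.9    0.9] tcp [ 0.6051 -0.2465  0.1309] gap 0.019758453764764147 t 4.55 tips 0.025
```

View pics/side2.png

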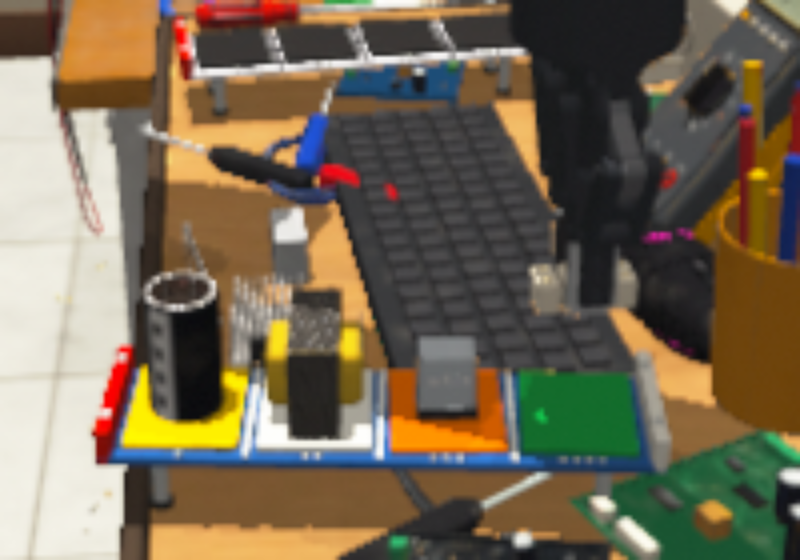

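The terminal is held level at crop position (583,287). I'll carry it to grey bay 1.

```bash
python3 -m handwheel '-5 -20 0 0 0 0 1;-8 -32 0 0 0 0 1;-10 -40 0 0 0 0 1;-10 -40 0 0 0 0 1;-10 -40 0 0 0 0 1;-10 -40 0 0 0 0 1;-10 -40 0 0 0 0 1;-10 -40 0 0 0 0 1'; python3 -m handwheel '-10 -40 0 0 0 0 1;-10 -40 0 0 0 0 1;-10 -40 0 0 0 0 1;-10 -35 0 0 0 0 1;-8 -25 0 0 0 0 1;0 0 0 0 0 0 1;0 0 0 0 0 0 1';python3 go.py 0.4497 0.2329 0.074 0.0687
```

```text
t: 5.4
tcp_pos: [0.5116, 0.0411, 0.1309]
tcp_rot: [-3.14, -0.105, 0.0]
ft_force: [-0.6, 0.4, 0.2]
finger_gap: 0.019
grip_force: 28.9
t: 6.1
tcp_pos: [0.452, 0.2162, 0.1308]
tcp_rot: [3.14, 0.108, -0.0]
ft_force: [0.9, -0.2, -0.6]
finger_gap: 0.0191
grip_force: 29.0
turn [0.0002 0.0002 0.0002] shift mm (after turn) [ -1.1 -16.8  56.8] tcp [0.452  0.2162 0.1308] gap 0.019068869542752373 t 6.1 tips 0.025
```

```bash
python3 -m handwheel '-1 -17 0 0 0 0 1;0 0 20 0 0 0 1;0 0 20 0 0 0 1;0 0 10 0 0 0 1;0 0 5 0 0 0 1;0 0 2 0 0 0 1;0 0 1 0 0 0 1;0 0 0 0 0 0 1';python3 go.py 0.4497 0.2329 0.072 0.0687
```

```text
t: 6.9
tcp_pos: [0.4503, 0.2329, 0.0734]
tcp_rot: [-3.139, -0.108, -0.001]
ft_force: [-0.4, -0.8, 0.4]
finger_gap: 0.0194
grip_force: 29.0
turn [-0.0003 -0.0008 -0.0001] shift mm (after turn) [-0.6 -0.   1.4] tcp [0.4503 0.2329 0.0734] gap 0.019398192977852193 t 6.9 tips 0.025
```

```bash
python3 -m handwheel '0 0 1 0 0 0 1;0 0 1 0 0 0 1;0 0 0 0 0 0 1;0 0 0 0 0 0 0.3;0 0 0 0 0 0 0;0 0 0 0 0 0 -1;0 0 0 0 0 0 -1;0 0 0 0 0 0 -1'; python3 -m handwheel '0 0 -15 0 0 0 -1;0 0 -30 0 0 0 -1;0 0 -15 0 0 0.087 -1;0 0 0 0 0 0.087 -1;0 0 0 0 0 0 -1';python3 go.py 0.5442 -0.2398 0.13 -0.105;python3 - <<'E'
from cell import grab_frame
import cv2
s=grab_frame("side")["pixels"];cv2.imwrite("pics/side3.png",cv2.resize(s[140:210,250:390],None,fx=5,fy=5))
E
```

```text
t: 7.7
tcp_pos: [0.4499, 0.2329, 0.0709]
tcp_rot: [3.14, 0.108, -0.0]
ft_force: [0.6, -0.1, 0.2]
finger_gap: 0.0834
grip_force: 0.0
t: 8.2
tcp_pos: [0.4501, 0.2329, 0.1313]
tcp_rot: [-3.137, 0.167, -0.001]
ft_force: [-0.3, -0.6, -0.3]
finger_gap: 0.0853
grip_force: 0.0
turn [-0.0004 -0.0008 -0.0015] shift mm (after turn) [143.1 460.3   1.3] tcp [0.4501 0.2329 0.1313] gap 0.0853341762915939 t 8.2 tips 0.025
```

View pics/side3.png

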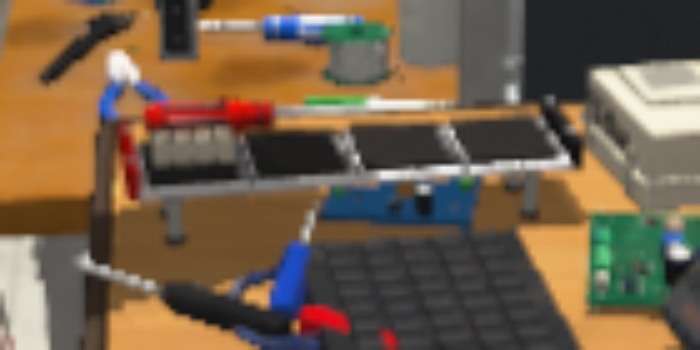

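The terminal stands in the grey bay 1, at crop position (193,148). Next is the relay.

```bash
python3 -m handwheel '7 20 0 0 0 0 -1;10 35 0 0 0 0 -1;13 40 0 0 0 0 -1;13 40 0 0 0 0 -1;13 40 0 0 0 0 -1;13 40 0 0 0 0 -1;13 40 0 0 0 0 -1;13 40 0 0 0 0 -1'; python3 -m handwheel '13 40 0 0 0 0 -1;13 40 0 0 0 0 -1;12 40 0 0 0 0 -1;10 30 0 0 0 0 -1;0 15 0 0 0 0 -1;0 0 0 0 0 0 -1;0 0 0 0 0 0 -1';python3 go.py 0.5442 -0.2398 0.074 -0.105
```

```text
t: 9.05
tcp_pos: [0.5133, -0.0722, 0.1305]
tcp_rot: [-3.137, 0.161, 0.001]
ft_force: [0.7, 0.6, 1.2]
finger_gap: 0.0853
grip_force: 0.0
t: 9.75
tcp_pos: [0.5433, -0.2386, 0.1304]
tcp_rot: [-3.137, 0.164, 0.002]
ft_force: [0.1, -0.4, 0.2]
finger_gap: 0.0856
grip_force: 0.0
turn [-0.0007  0.0012  0.0008] shift mm (after turn) [ 1.   1.1 56.4] tcp [ 0.5433 -0.2386  0.1304] gap 0.08560753754419616 t 9.75 tips 0.025
```

```bash
python3 -m handwheel '1 1 10 0 0 0 -1;0 0 20 0 0 0 -1;0 0 20 0 0 0 -1;0 0 6 0 0 0 -1;0 0 0 0 0 0 -1;0 0 0 0 0 0 -1' 30; python3 -m handwheel '0 0 0 0 0 0 0.2;0 0 0 0 0 0 0.5;0 0 0 0 0 0 1;0 0 0 0 0 0 1;0 0 0 0 0 0 1;0 0 0 0 0 0 1;0 0 0 0 0 0 1;0 0 0 0 0 0 1' 30;python3 -m handwheel '0 0 -10 0 0 0 1;0 0 -20 0 0 0 1;0 0 -20 0 0 0 1;0 0 -6 0 0 -0.087 1;0 0 0 0 0 -0.087 1;0 0 0 0 0 0 1;0 0 0 0 0 0 1';python3 go.py 0.5116 0.2371 0.13 0.0687
```

```text
t: 10.35
tcp_pos: [0.5451, -0.2404, 0.0755]
tcp_rot: [3.137, -0.164, 0.001]
ft_force: [-0.3, -0.2, 1.0]
finger_gap: 0.0855
grip_force: 0.0
t: 11.15
tcp_pos: [0.5449, -0.2408, 0.0752]
tcp_rot: [3.137, -0.165, 0.001]
ft_force: [-1.1, 0.5, 6.7]
finger_gap: 0.0223
grip_force: 30.5
t: 11.85
tcp_pos: [0.5446, -0.2406, 0.131]
tcp_rot: [-3.14, -0.104, 0.0]
ft_force: [-0.5, 0.7, -1.4]
finger_gap: 0.0219
grip_force: 29.9
turn [-0.0002  0.0003 -0.0024] shift mm (after turn) [-2.000e-01 -4.789e+02  1.000e+00] tcp [ 0.5446 -0.2406  0.131 ] gap 0.021915934716334642 t 11.85 tips 0.025
```

```bash
python3 -m handwheel '0 -20 0 0 0 0 1;0 -35 0 0 0 0 1;0 -40 0 0 0 0 1;0 -40 0 0 0 0 1;0 -40 0 0 0 0 1;0 -40 0 0 0 0 1;0 -40 0 0 0 0 1;0 -40 0 0 0 0 1'; python3 -m handwheel '0 -40 0 0 0 0 1;0 -40 0 0 0 0 1;0 -40 0 0 0 0 1;0 -35 0 0 0 0 1;0 -24 0 0 0 0 1;0 0 0 0 0 0 1;0 0 0 0 0 0 1';python3 go.py 0.5116 0.2371 0.075 0.0687
```

```text
t: 12.65
tcp_pos: [0.5235, 0.0559, 0.1309]
tcp_rot: [-3.14, -0.106, 0.001]
ft_force: [0.6, -0.8, -0.5]
finger_gap: 0.0224
grip_force: 29.9
t: 13.35
tcp_pos: [0.5114, 0.2326, 0.1307]
tcp_rot: [3.139, 0.109, -0.001]
ft_force: [-0.6, 0.0, -0.4]
finger_gap: 0.0223
grip_force: 29.9
turn [0.0003 0.0007 0.0004] shift mm (after turn) [ 0.5 -4.5 55.7] tcp [0.5114 0.2326 0.1307] gap 0.02229917297249385 t 13.35 tips 0.025
```

```bash
python3 -m handwheel '0 -4 10 0 0 0 1;0 0 20 0 0 0 1;0 0 15 0 0 0 1;0 0 7 0 0 0 1;0 0 3 0 0 0 1;0 0 1 0 0 0 1;0 0 0 0 0 0 1'; python3 -m handwheel '0 0 0 0 0 0 1;0 0 0 0 0 0 0.3;0 0 0 0 0 0 0;0 0 0 0 0 0 -1;0 0 0 0 0 0 -1;0 0 0 0 0 0 -1'; python3 -m handwheel '0 0 -15 0 0 0 -1;0 0 -25 0 0 0 -1;0 0 -15 0 0 0.087 -1;0 0 0 0 0 0.087 -1;0 0 0 0 0 0 -1';python3 go.py 0.4836 -0.2326 0.13 -0.105;python3 - <<'E'
from cell import grab_frame
import cv2
s=grab_frame("side")["pixels"];cv2.imwrite("pics/side4.png",cv2.resize(s[140:210,250:390],None,fx=5,fy=5))
E
```

```text
t: 14.05
tcp_pos: [0.5121, 0.236, 0.0753]
tcp_rot: [-3.14, -0.107, -0.001]
ft_force: [0.3, 1.2, -0.7]
finger_gap: 0.0219
grip_force: 30.0
t: 14.65
tcp_pos: [0.5119, 0.2362, 0.0749]
tcp_rot: [-3.14, -0.108, -0.0]
ft_force: [0.1, -0.8, -0.4]
finger_gap: 0.0834
grip_force: 0.0
t: 15.15
tcp_pos: [0.5123, 0.2363, 0.1314]
tcp_rot: [-3.136, 0.167, -0.003]
ft_force: [0.7, -0.0, 0.7]
finger_gap: 0.0854
grip_force: 0.0
turn [-0.0008 -0.0016 -0.0015] shift mm (after turn) [ 20.6 469.3   1.4] tcp [0.5123 0.2363 0.1314] gap 0.08544201183832156 t 15.15 tips 0.025
```

View pics/side4.png

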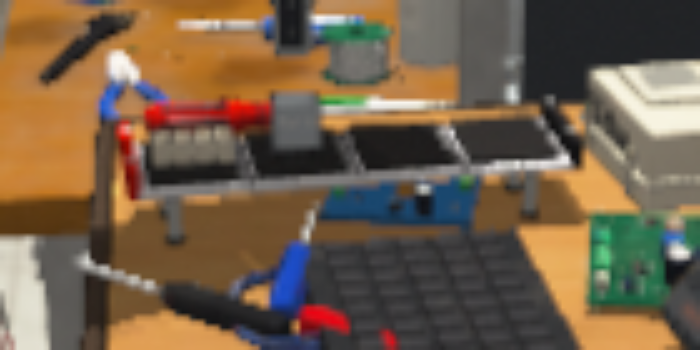

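The relay stands upright in the grey bay 2, at crop position (297,125). Next is the transformer.

```bash
python3 -m handwheel '2 20 0 0 0 0 -1;2 35 0 0 0 0 -1;2 40 0 0 0 0 -1;2 40 0 0 0 0 -1;2 40 0 0 0 0 -1;2 40 0 0 0 0 -1;2 40 0 0 0 0 -1;2 40 0 0 0 0 -1'; python3 -m handwheel '2 40 0 0 0 0 -1;2 40 0 0 0 0 -1;0 40 0 0 0 0 -1;0 34 0 0 0 0 -1;0 20 0 0 0 0 -1;0 0 0 0 0 0 -1;0 0 0 0 0 0 -1';python3 go.py 0.4836 -0.2326 0.078 -0.105
```

```text
t: 16.0
tcp_pos: [0.4964, -0.0604, 0.1301]
tcp_rot: [-3.137, 0.161, 0.0]
ft_force: [1.1, -0.5, 0.1]
finger_gap: 0.0855
grip_force: 0.0
t: 16.7
tcp_pos: [0.4823, -0.2321, 0.1298]
tcp_rot: [-3.137, 0.164, 0.001]
ft_force: [-0.3, -0.0, 0.2]
finger_gap: 0.0853
grip_force: 0.0
turn [-0.0004  0.0007  0.0007] shift mm (after turn) [ 1.4  0.3 51.8] tcp [ 0.4823 -0.2321  0.1298] gap 0.08531929994551994 t 16.7 tips 0.025
```

```bash
python3 -m handwheel '1 0 10 0 0 0 -1;0 0 20 0 0 0 -1;0 0 15 0 0 0 -1;0 0 7 0 0 0 -1;0 0 0 0 0 0 -1;0 0 0 0 0 0 -1' 60; python3 -m handwheel '0 0 0 0 0 0 -0.6;0 0 0 0 0 0 -0.3;0 0 0 0 0 0 0;0 0 0 0 0 0 1;0 0 0 0 0 0 1;0 0 0 0 0 0 1;0 0 0 0 0 0 1' 60;python3 go.py 0.4836 -0.2326 0.078 -0.105; python3 -m handwheel '0 0 -10 0 0 0 1;0 0 -20 0 0 0 1;0 0 -20 0 0 0 1;0 0 -6 0 0 -0.087 1;0 0 0 0 0 -0.087 1;0 0 0 0 0 0 1;0 0 0 0 0 0 1';python3 go.py 0.5734 0.2414 0.13 0.0687; python3 - <<'E'
from cell import grab_frame
import cv2
s=grab_frame("side")["pixels"];cv2.imwrite("pics/side5.png",cv2.resize(s[160:300,230:430],None,fx=4,fy=4))
E
```

```text
t: 17.3
tcp_pos: [0.4838, -0.2321, 0.0782]
tcp_rot: [3.137, -0.164, 0.0]
ft_force: [0.9, 0.3, 0.4]
finger_gap: 0.0854
grip_force: 0.0
t: 18.0
tcp_pos: [0.484, -0.2326, 0.0788]
tcp_rot: [3.137, -0.165, 0.002]
ft_force: [-1.1, 1.3, 5.6]
finger_gap: 0.0572
grip_force: 64.9
turn [ 0.0004 -0.0013 -0.0003] shift mm (after turn) [-0.4  0.1  0.8] tcp [ 0.484  -0.2326  0.0788] gap 0.057150440985423344 t 18.0 tips 0.025
t: 18.7
tcp_pos: [0.4834, -0.2324, 0.134]
tcp_rot: [-3.14, -0.104, 0.0]
ft_force: [0.2, 0.6, -3.2]
finger_gap: 0.0574
grip_force: 64.5
turn [-0.0001  0.0002 -0.0024] shift mm (after turn) [ 122.3 -466.5    4. ] tcp [ 0.4834 -0.2324  0.134 ] gap 0.057424402817832204 t 18.7 tips 0.025
```

View pics/side5.png

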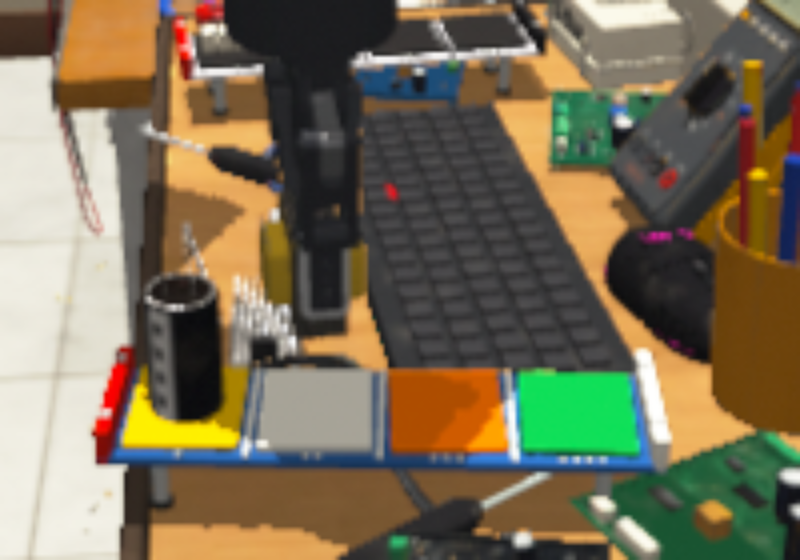

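The transformer is gripped and hangs upright at crop position (320,285). I'll carry it to grey bay 3.

```bash
python3 -m handwheel '5 -15 0 0 0 0 1;9 -28 0 0 0 0 1;10 -38 0 0 0 0 1;10 -38 0 0 0 0 1;10 -38 0 0 0 0 1;10 -38 0 0 0 0 1;10 -38 0 0 0 0 1;10 -38 0 0 0 0 1'; python3 -m handwheel '10 -38 0 0 0 0 1;10 -38 0 0 0 0 1;10 -38 0 0 0 0 1;9 -35 0 0 0 0 1;5 -28 0 0 0 0 1;3 -15 0 0 0 0 1;0 0 0 0 0 0 1;0 0 0 0 0 0 1';python3 go.py 0.5734 0.2414 0.079 0.0687
```

```text
t: 19.55
tcp_pos: [0.5385, 0.0455, 0.1339]
tcp_rot: [-3.14, -0.106, 0.0]
ft_force: [-0.7, 0.3, -2.3]
finger_gap: 0.0572
grip_force: 64.7
t: 20.35
tcp_pos: [0.572, 0.2374, 0.1336]
tcp_rot: [3.139, 0.108, -0.001]
ft_force: [-0.4, -0.5, -3.2]
finger_gap: 0.0571
grip_force: 64.9
turn [0.0005 0.0008 0.    ] shift mm (after turn) [ 1.7 -3.9 54.6] tcp [0.572  0.2374 0.1336] gap 0.05707656283386974 t 20.35 tips 0.025
```

```bash
python3 -m handwheel '2 -4 10 0 0 0 1;0 0 20 0 0 0 1;0 0 15 0 0 0 1;0 0 6 0 0 0 1;0 0 3 0 0 0 1;0 0 1 0 0 0 1;0 0 0 0 0 0 1'; python3 -m handwheel '0 0 0 0 0 0 1;0 0 0 0 0 0 -0.4;0 0 0 0 0 0 -0.6;0 0 0 0 0 0 -1;0 0 0 0 0 0 -1;0 0 0 0 0 0 -1'; python3 -m handwheel '0 0 -15 0 0 0 -1;0 0 -30 0 0 0 -1;0 0 -30 0 0 0.087 -1;0 0 0 0 0 0.087 -1;0 0 0 0 0 0 -1';python3 go.py 0.4215 -0.2267 0.15 -0.105;python3 - <<'E'
from cell import grab_frame
import cv2
s=grab_frame("side")["pixels"];cv2.imwrite("pics/side6.png",cv2.resize(s[140:210,250:390],None,fx=5,fy=5))
E
```

```text
t: 21.05
tcp_pos: [0.5744, 0.2419, 0.0794]
tcp_rot: [-3.14, -0.108, -0.001]
ft_force: [0.1, 0.1, -2.3]
finger_gap: 0.0574
grip_force: 64.9
t: 21.65
tcp_pos: [0.5742, 0.2419, 0.079]
tcp_rot: [-3.14, -0.108, -0.0]
ft_force: [0.6, 0.4, -1.2]
finger_gap: 0.0855
grip_force: 0.0
t: 22.15
tcp_pos: [0.5746, 0.242, 0.1558]
tcp_rot: [-3.136, 0.167, -0.003]
ft_force: [-0.1, 0.9, -0.7]
finger_gap: 0.0853
grip_force: 0.0
turn [-0.001  -0.0022 -0.0015] shift mm (after turn) [-103.1  482.2    5.8] tcp [0.5746 0.242  0.1558] gap 0.08534686409159827 t 22.15 tips 0.025
```

View pics/side6.png

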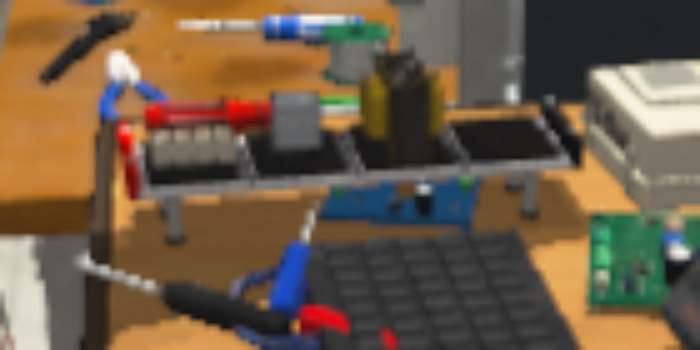

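The transformer stands in the grey bay 3, at crop position (405,120). Last is the capacitor.

```bash
python3 -m handwheel '-4 20 0 0 0 0 -1;-8 34 0 0 0 0 -1;-9 40 0 0 0 0 -1;-9 40 0 0 0 0 -1;-9 40 0 0 0 0 -1;-9 40 0 0 0 0 -1;-9 40 0 0 0 0 -1;-9 40 0 0 0 0 -1'; python3 -m handwheel '-9 40 0 0 0 0 -1;-9 40 0 0 0 0 -1;-9 40 0 0 0 0 -1;-6 34 0 0 0 0 -1;-4 20 0 0 0 0 -1;0 0 0 0 0 0 -1;0 0 0 0 0 0 -1';python3 go.py 0.4215 -0.2267 0.092 -0.105
```

```text
t: 23.0
tcp_pos: [0.4766, -0.0449, 0.1537]
tcp_rot: [-3.137, 0.16, 0.001]
ft_force: [0.7, 0.3, -0.7]
finger_gap: 0.0853
grip_force: 0.0
t: 23.7
tcp_pos: [0.4223, -0.2125, 0.1537]
tcp_rot: [-3.137, 0.164, 0.001]
ft_force: [0.3, 0.2, -0.6]
finger_gap: 0.0859
grip_force: 0.0
turn [-0.0006  0.0009  0.0004] shift mm (after turn) [ 0.7 14.3 61.7] tcp [ 0.4223 -0.2125  0.1537] gap 0.0858615853139563 t 23.7 tips 0.025
```

```bash
python3 -m handwheel '1 14 0 0 0 0 -1;0 0 20 0 0 0 -1;0 0 20 0 0 0 -1;0 0 15 0 0 0 -1;0 0 7 0 0 0 -1;0 0 0 0 0 0 -1;0 0 0 0 0 0 -1' 40; python3 -m handwheel '0 0 0 0 0 0 -0.2;0 0 0 0 0 0 0;0 0 0 0 0 0 0.2;0 0 0 0 0 0 1;0 0 0 0 0 0 1;0 0 0 0 0 0 1;0 0 0 0 0 0 1' 40;python3 go.py 0.4215 -0.2267 0.092 -0.105; python3 -m handwheel '0 0 -10 0 0 0 1;0 0 -20 0 0 0 1;0 0 -20 0 0 0 1;0 0 -10 0 0 -0.087 1;0 0 0 0 0 -0.087 1;0 0 0 0 0 0 1;0 0 0 0 0 0 1';python3 go.py 0.6353 0.2457 0.15 0.0687; python3 - <<'E'
from cell import grab_frame
import cv2
s=grab_frame("side")["pixels"];cv2.imwrite("pics/side7.png",cv2.resize(s[160:300,230:430],None,fx=4,fy=4))
E
```

```text
t: 24.4
tcp_pos: [0.4225, -0.2268, 0.0924]
tcp_rot: [3.137, -0.164, 0.001]
ft_force: [0.5, -0.4, 0.1]
finger_gap: 0.0853
grip_force: 0.0
t: 25.1
tcp_pos: [0.4223, -0.2268, 0.0924]
tcp_rot: [3.137, -0.165, 0.001]
ft_force: [-0.8, 0.8, 5.8]
finger_gap: 0.0347
grip_force: 39.4
turn [ 0.0003 -0.0005 -0.0002] shift mm (after turn) [-0.8 -0.   0.4] tcp [ 0.4223 -0.2268  0.0924] gap 0.03466850142523354 t 25.1 tips 0.025
t: 25.8
tcp_pos: [0.422, -0.2267, 0.1521]
tcp_rot: [-3.14, -0.104, 0.0]
ft_force: [0.3, -0.5, -0.3]
finger_gap: 0.0347
grip_force: 40.0
turn [-0.0001  0.0001 -0.0024] shift mm (after turn) [ 245.2 -456.6    2.1] tcp [ 0.422  -0.2267  0.1521] gap 0.03469142665223868 t 25.8 tips 0.025
```

View pics/side7.png

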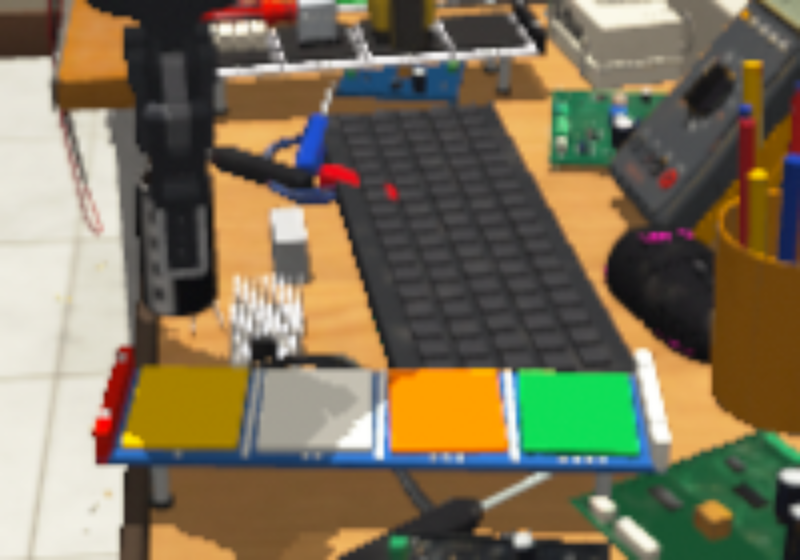

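The capacitor is held upright at crop position (178,250). I'll take the x travel early, so that it reaches bay 4 from the open side.

```bash
python3 -m handwheel '12 -15 0 0 0 0 1;22 -28 0 0 0 0 1;28 -34 0 0 0 0 1;28 -34 0 0 0 0 1;28 -34 0 0 0 0 1;28 -34 0 0 0 0 1;28 -34 0 0 0 0 1;28 -34 0 0 0 0 1'; python3 -m handwheel '22 -34 0 0 0 0 1;12 -34 0 0 0 0 1;5 -34 0 0 0 0 1;0 -34 0 0 0 0 1;0 -30 0 0 0 0 1;0 -20 0 0 0 0 1;0 0 0 0 0 0 1;0 0 0 0 0 0 1';python3 go.py 0.6353 0.2457 0.0925 0.0687
```

```text
t: 26.65
tcp_pos: [0.6073, 0.0353, 0.1516]
tcp_rot: [-3.14, -0.105, 0.001]
ft_force: [0.7, -0.6, -0.6]
finger_gap: 0.0349
grip_force: 40.0
t: 27.45
tcp_pos: [0.6327, 0.2214, 0.1516]
tcp_rot: [3.139, 0.108, -0.001]
ft_force: [-0.7, 0.2, -1.4]
finger_gap: 0.0347
grip_force: 40.1
turn [ 0.0004  0.0005 -0.0002] shift mm (after turn) [  4.3 -24.   59.1] tcp [0.6327 0.2214 0.1516] gap 0.03474515644657769 t 27.45 tips 0.025
```

```bash
python3 -m handwheel '4 -14 0 0 0 0 1;0 -10 5 0 0 0 1;0 0 20 0 0 0 1;0 0 20 0 0 0 1;0 0 9 0 0 0 1;0 0 4 0 0 0 1;0 0 1 0 0 0 1;0 0 0 0 0 0 1'; python3 go.py 0.6353 0.2457 0.0925 0.0687; python3 -m handwheel '0 0 0 0 0 0 1;0 0 0 0 0 0 0.1;0 0 0 0 0 0 -0.2;0 0 0 0 0 0 -1;0 0 0 0 0 0 -1;0 0 0 0 0 0 -1'; python3 -m handwheel '0 0 -10 0 0 0 -1;0 0 -25 0 0 0 -1;0 0 -30 0 0 0 -1;-10 20 0 0 0 0 -1;-15 40 0 0 0 0 -1;-15 40 0 0 0 0 -1;-15 40 0 0 0 0 -1;-15 40 0 0 0 0 -1'; python3 -m handwheel '-15 40 0 0 0 0 -1;-15 40 0 0 0 0 -1;-15 40 0 0 0 0 -1;-15 40 0 0 0 0 -1;-10 20 0 0 0 0 -1;0 0 0 0 0 0 -1;0 0 0 0 0 0 -1';python3 - <<'E'
from cell import grab_frame
import cv2,numpy as np
s=grab_frame("side")["pixels"];t=grab_frame("top")["pixels"]
cv2.imwrite("pics/end_s.png",cv2.resize(s[140:200,260:380],None,fx=6,fy=6,interpolation=2))
cv2.imwrite("pics/end_t.png",cv2.resize(t[155:270,195:255],None,fx=5,fy=5,interpolation=2))
E
```

```text
t: 28.25
tcp_pos: [0.6355, 0.2462, 0.0936]
tcp_rot: [-3.139, -0.108, -0.002]
ft_force: [0.7, 0.1, -0.7]
finger_gap: 0.0347
grip_force: 40.1
turn [-0.0002 -0.001  -0.    ] shift mm (after turn) [-0.2  0.4  1.1] tcp [0.6355 0.2462 0.0936] gap 0.03468273288121826 t 28.25 tips 0.025
t: 28.85
tcp_pos: [0.6351, 0.246, 0.093]
tcp_rot: [-3.14, -0.108, -0.0]
ft_force: [0.2, -0.3, -0.2]
finger_gap: 0.0854
grip_force: 0.0
t: 29.65
tcp_pos: [0.5771, 0.0603, 0.1588]
tcp_rot: [3.14, 0.109, 0.002]
ft_force: [0.9, -0.3, 0.8]
finger_gap: 0.0853
grip_force: 0.0
t: 30.35
tcp_pos: [0.5204, -0.1228, 0.1585]
tcp_rot: [3.14, 0.106, 0.001]
ft_force: [-0.1, 0.4, 0.3]
finger_gap: 0.0854
grip_force: 0.0
```

View pics/end_s.png

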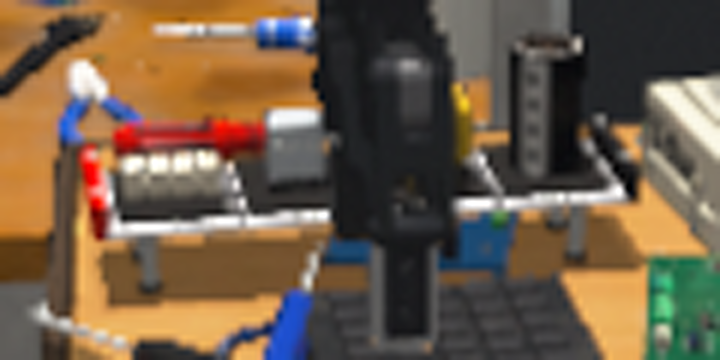

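View pics/end_t.png

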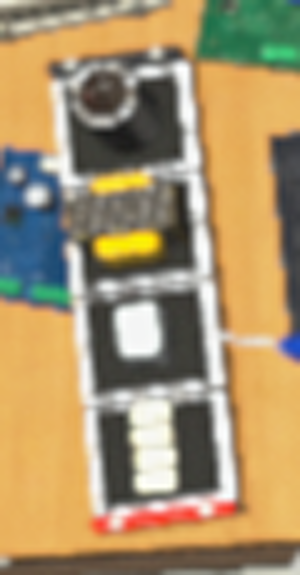

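All four parts stand upright in their bays. In the top crop, the top centres are terminal (153,446), relay (137,330), transformer (121,214) and capacitor (104,96). I'll check their offsets from the bay centres.

```bash
python3 - <<'E'
from h import *
o=np.array([.5425,.2393]);a=1.6395;Rm=np.array([[np.cos(a),np.sin(a)],[-np.sin(a),np.cos(a)]])
for n,c,z in(("term",(153,446),.059),("relay",(137,330),.078),("trafo",(121,214),.092),("cap",(104,96),.108)):
    p=px('t',c,5,(195,155));r=least_squares(lambda v:proj("top",[*v,z])[0]-p,[.5,.2]).x
    print(n,r.round(4),"rack mm",(Rm@(r-o)*1e3).round(1))
print("cap tri",tri(px('s',(547,47),6,(260,140)),px('t',(104,96),5,(195,155))))
E
```

```text
term [0.4509 0.2325] rack mm [-0.5 91.8]
relay [0.511  0.2361] rack mm [-1.  31.7]
trafo [0.5715 0.2406] rack mm [ -0.7 -29.1]
cap [0.6325 0.2451] rack mm [ -0.4 -90.2]
cap tri (array([0.6339794 , 0.24588816, 0.10441873]), np.float64(0.1559527872427111))
```

All four are within 3 mm of their bay centres, so I'm handing in.

```bash
python3 -c "
from cell import ctrl;print(ctrl.sign_off())"
```

```text
the job is handed in; nothing more can be done
None
```

The job is handed in: the terminal block, relay, transformer and capacitor stand upright in grey bays 1 to 4, each measured within 3 mm of its bay centre, at about 30 s of the 93 s allowed.

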